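Scrape bead rosettes off a shovel into a stock box, then clip the shovel away

TASK

Four finished bead rosettes lie on the flat hand shovel. Put the loaded blade in through the front opening of the covered stock box, press it up lightly against the metal strip above the opening and draw the shovel back out, so that the strip scrapes all four rosettes off into the box; then lay the empty shovel along its tool board, blade over the board, and press the handle down into the two spring clips until it clicks fully home. Do not disturb the open jar, the reel of thread and the bead star standing loose on the table.

Things in the scene. Friction and masses are not known exactly. Their poses are not given: they have to be found in the camera images.
- shovel: flat hand shovel, loose, 95 to 160 g, lying loaded on the table. Origin: below the middle of its grip, in the plane of the blade's underside; x from handle to blade tip, z up. Flat dark steel blade without side walls: x 60 to 172 mm, 74 wide (y), 2 thick (z 0 to 2), its top face plain from x 76 on (tang and rivet plate before). Wooden handle along x at z 30, end knob to x -62
- grip (a point): middle of the shovel's grip, 30 mm above the shovel's origin, on the handle axis. The grip is flat-sided, x -25 to 25, 18 mm wide (y), 24 mm tall (z 18 to 42): take it from above. On either side of it is a round neck of 14 mm diameter (x 25 to 51 and -25 to -51). The shovel's centre of mass lies about 75 mm in front of the grip
- blade_tip (a point): middle of the blade's front edge, on its top face, 172 mm in front of the shovel's origin
- rosette_0: bead rosette, loose, about 30 mm across and 14 mm high (12 mm solid), about 12 g; origin: centre of its underside. At the start it lies flat on the blade, in the front row, within 3 mm of x 154, y 17.5 mm of the shovel
- rosette_1: bead rosette, loose, about 30 mm across and 14 mm high (12 mm solid), about 12 g; origin: centre of its underside. At the start it lies flat on the blade, in the front row, within 3 mm of x 154, y -17.5 mm of the shovel
- rosette_2: bead rosette, loose, about 30 mm across and 14 mm high (12 mm solid), about 12 g; origin: centre of its underside. At the start it lies flat on the blade, in the rear row, within 3 mm of x 121, y 17.5 mm of the shovel
- rosette_3: bead rosette, loose, about 30 mm across and 14 mm high (12 mm solid), about 12 g; origin: centre of its underside. At the start it lies flat on the blade, in the rear row, within 3 mm of x 121, y -17.5 mm of the shovel
- box: stock box of plywood under a clear cover, fixed to the table, 160 (x) x 112 (y) x 85 mm high; origin: centre of its underside; its opening faces its own -x. Inside 96 mm wide, floor 4 mm thick, back wall's inner face at x 72. The opening at x -80 reaches from the sill's top at z 20 up to the metal strip's underside at z 54; behind the sill the floor slopes down inwards. The cover closes the top
- strip: aluminium edge strip above the opening, fixed to the box, 6 mm thick (box x -73 to -67), 96 mm wide, from z 54 up to the cover at z 80; its own origin lies below it at table height. The blade, with all the rosettes inside of the strip, is pressed lightly up against its underside (1 to 5 N) with its plain top face and drawn out to the box's -x
- strip_edge (a point): middle of the strip's underside, box x -70, z 54 mm
- board: tool board fixed to the table: wooden slab 250 (x) x 100 (y) x 12 mm; origin: centre of its underside. Two steel spring clips stand on it at x -17 and -93, each 14 mm long (x), 68 mm high, with a flared mouth 36 mm wide over a 16 mm channel, where two sprung balls at z 52 leave a 10 mm gap. The shovel's grip comes between the clips (62 mm clear), its blade over the board towards +x
- seat (a point): where the middle of the grip (point grip) lies when the shovel is fully home: board x -55, y 0, z 45 mm, the shovel's x along the board's x. Pressed down with some 5 to 20 N in all, the handle's two necks push the balls aside and come to lie on the channel floors, the balls closed over them; stopped by the balls it stands 13 mm too high
- open_jar: open glass jar of beads, loose, 69 mm diameter, 105 mm high; origin: centre of its underside; bystander
- reel: dark reel of thread standing on end, loose, 29 mm diameter, 52 mm high; origin: centre of its underside; bystander beside the way into the box
- star: spiky bead star, loose, about 60 mm across and 19 mm high (solid to 26 mm); origin: centre of its underside; bystander beside the tool board

How it is judged:
By the outcome, as a careful person would: the job done as asked, in the order asked, and still so for the second after the job is handed in, with the robot touching nothing.
It also fails if it takes over 72 s, if anything falls off the work surface, if the arm or the gripper's body presses on something with over 40 N, if the wrist force passes 120 N, or if a joint passes its speed limit or range.

ROBOT

A 7-joint arm with a two-finger parallel gripper is mounted at the origin on a cart in front of the work surface, level with it; the furniture and walls round the work are solid. World frame = base frame: x ahead of the robot, y to its left, z up, the work surface at z = 0. Lengths are in m, angles in rad, forces in N, time in s.
With the tool pointing down it reaches from about 0.35 to 0.9 m from the base axis. Payload 7.2 kg.
Tool frame: the origin (TCP) lies on the centre line of the jaws, within the pads' length; the fingertips stand 14 mm ahead of it and the grasp point (between the pads) lies 5 mm behind it; z points along the fingers, y is the line along which they close (so a half turn about z gives the same grasp; the last joint's range is limited). The gripper opens to 85 mm and grips with 20 to 120 N. Pads are 22 mm wide; open, the fingers measure 114 mm over their backs; the gripper's body (76 mm by 85 mm) begins 54 mm behind the grasp point. The pads swing forward as they close: fully open they stand 13 mm farther back than shut.
Start: joints at [1.15, 0.411, -0.013, 1.596, 0.006, 1.134, -0.082], TCP at [0.216, -0.587, 0.245] pointing down, gripper open.
Joint ranges: [-2.95, 2.95], [-0.29, 1.99], [-1.47, 1.44], [0.14, 2.54], [-1.03, 4.17], [0.13, 1.85], [-2.86, 2.86]. Speed limits (rad/s): [2.39, 2.39, 3.01, 3.01, 3.14, 3.14, 3.14].

INTERFACE

Orientations are given as a unit quaternion [w, x, y, z].
In Python, from cell import * gives the robot as it stands. The module is installed in compiled form; this text tells all that it offers.
- The arm moves only by the tool carry_out, never from a script. Its argument "deltas" is a list of rows, each a list of 5 numbers: the closure, from 0 (fully open) to 1 (shut), then the shift along the tool's x, y, z as a fraction of full scale, then the turn about the tool's z as a fraction of full scale. In form: [[grip, x, y, z, twist], ...]. A call has 1 to 10 rows; each row is the pose to reach, as a shift and turn from the pose commanded when the call began, along the tool's axes at that moment; what a row does not reach only later rows make up. Full scale, the value 1, is 0.12 m for a shift and 60 degrees for a turn. A row lasts 1/10 s, in which the tool goes at most 50 mm and 8.59 degrees, less where a joint would pass 70% of its speed; a pose out of reach is approached as far as the arm can. A call with a number of a shift or a turn outside -1 to 1 is refused whole. A call with a gripper value outside its range is refused whole. The fingers move at their own pace and stop on an object; "force" is the grip in N (left out, the last holds). Time passes only in rows, so rows that repeat a pose let the fingers close. It gives the time, the measured TCP pose, the force, the opening and the grip force at its end, in the units of the state.
- get_obs(): the state, without advancing time (a new reading comes with each control period).
- camera(name): name is "scene" or "top"; returns a dict with "color" (480x640x3 uint8, blue, green, red), "camera_matrix" (3x3 intrinsics, pixels), "position" and "attitude" of the camera in the world. Camera axes: x right, y down, z forward; pixel columns grow to the right and rows downward; lengths in m; the calibration is good to about 2 mm. A picture is of the moment at which its call begins. There is no depth.
- job_done(): hands the job in; it is judged then, once.
The state is a dict: "time_s": time; "joint_pos": joint angles; "dq": joint speeds; "joint_efforts": joint torques, N m; "tcp_pos": TCP position; "orientation": TCP orientation; "contact_force": force on the tool from outside, world axes, zero at the start; "moment": the same for the moment, N m; "gripper_width": opening from 0.0 (shut) to 1.0 (fully open); "finger_force": force on a finger pad.
Only numpy, scipy, OpenCV 4.12 (cv2) and the standard library are available. Lean on these libraries where they do the work, as an engineer would, in place of code of your own. Each camera call takes 0.05 s, during which the arm holds its last target. There are 200 camera calls.

## Working session

There is one attempt and no reset: what is moved stays moved. The work goes in short steps, Python scripts to look and compute and a tool call to move; the robot and the scene stay as the last step left them, time stands still between calls to the robot, and variables do not carry over. Pictures are saved under pics/ and viewed, at most 10 in all, crops included, and the job is handed in when it is done.

Besides the shell and the picture viewer there is one more tool, called as name(argument=value, ...) on one line, values as JSON. carry_out: Moves the arm, as the interface text tells. Its arguments: {"type":"object","properties":{"deltas":{"type":"array"},"force":{"type":"number"}},"required":["deltas"]}

```bash
mkdir -p pics
python3 - <<'E'
from cell import *
import cv2,numpy as np
for n in("scene","top"):
    c=camera(n);cv2.imwrite(f"pics/{n}0.png",c["color"]);print(n,c["camera_matrix"],c["position"],c["attitude"])
o=get_obs();print({k:np.round(v,4) for k,v in o.items()})
E
```

```text
scene [[585.88833121   0.         322.90755904]
 [  0.         585.88833121 245.38735928]
 [  0.           0.           1.        ]] [0.22135074 0.72134981 1.15384999] [ 0.07995722 -0.19286787  0.92008769 -0.33143244]
top [[546.16426299   0.         316.0037709 ]
 [  0.         546.16426299 237.71916116]
 [  0.           0.           1.        ]] [ 0.37152513 -0.07806456  1.14157486] [-0.08032097  0.74681377 -0.65634304  0.07093342]
{'time_s': np.float64(0.1), 'joint_pos': array([ 1.1498,  0.4118, -0.0128,  1.5969,  0.0056,  1.1343, -0.0822]), 'dq': array([-0.0023, -0.0015,  0.0004, -0.0025,  0.0011, -0.0013,  0.0002]), 'joint_efforts': array([ 2.70000e-03, -6.01828e+01,  6.84100e-01, -3.00090e+01,
        1.40000e-02,  6.40000e-03,  0.00000e+00]), 'tcp_pos': array([ 0.2158, -0.5861,  0.2446]), 'orientation': array([-7.000e-04,  9.845e-01,  1.755e-01, -2.000e-04]), 'contact_force': array([-0.5963,  0.5937,  0.0553]), 'moment': array([ 0.0169, -0.0272,  0.0468]), 'finger_force': np.float64(0.0), 'gripper_width': np.float64(1.0001)}
```

View pics/scene0.png

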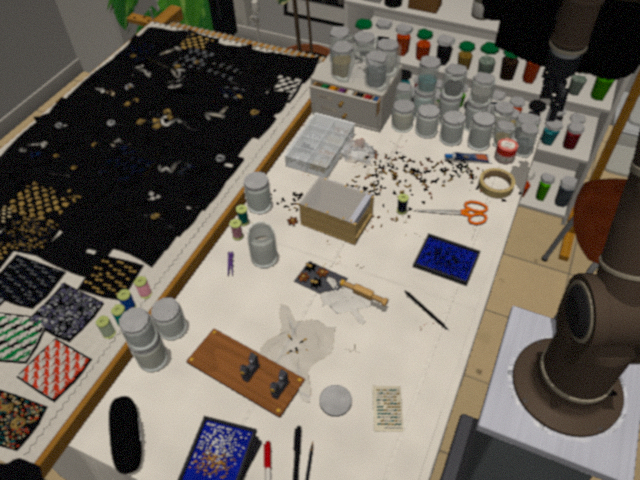

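View pics/top0.png

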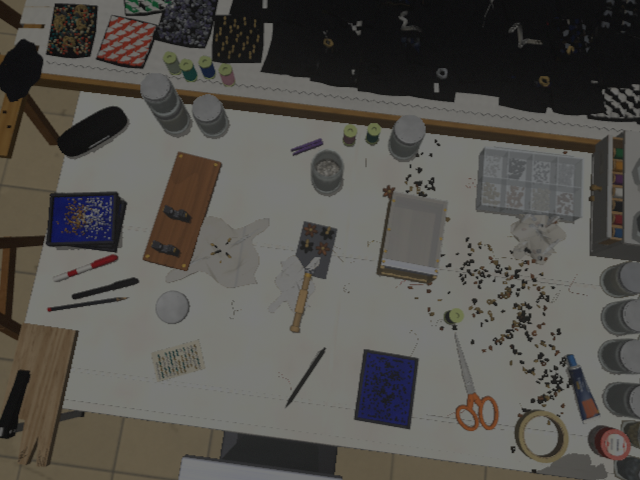

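```bash
cat > h.py <<'E'
from cell import *
import cv2,numpy as np
from scipy.spatial.transform import Rotation as R
class Cam:
    def __init__(s,n):
        c=camera(n);s.im=c["color"];s.K=np.array(c["camera_matrix"]);s.p=np.array(c["position"]);s.R=R.from_quat(c["attitude"],scalar_first=True).as_matrix()
    def ray(s,uv): 
        d=s.R@np.linalg.solve(s.K,[uv[0],uv[1],1.]);return d/np.linalg.norm(d)
    def on(s,uv,z):
        d=s.ray(uv);return s.p+d*(z-s.p[2])/d[2]
    def px(s,P):
        q=s.K@(s.R.T@(np.array(P)-s.p));return q[:2]/q[2]
def tri(a,ua,b,ub):
    d,e=a.ray(ua),b.ray(ub);t=np.linalg.lstsq(np.c_[d,-e],b.p-a.p,rcond=None)[0]
    A,B=a.p+d*t[0],b.p+e*t[1];return (A+B)/2,np.linalg.norm(A-B)
def crop(c,x0,y0,x1,y1,f,name):
    cv2.imwrite("pics/"+name,cv2.resize(c.im[y0:y1,x0:x1],None,fx=f,fy=f,interpolation=cv2.INTER_CUBIC))
E
python3 - <<'E'
from h import *
t=Cam("top");s=Cam("scene")
crop(t,140,140,460,340,2.5,"tc.png");crop(s,180,170,420,420,2.4,"sc.png")
for uv in [(153,262),(185,268),(218,160),(180,153),(300,325),(456,316)]:print(uv,t.on(uv,0.0).round(3))
print(t.px([0,0,0]),s.px([0,0,0]),s.px([.5,0,0]))
E
```

```text
(153, 262) [0.522 0.289 0.   ]
(185, 268) [0.518 0.219 0.   ]
(218, 160) [0.765 0.19  0.   ]
(180, 153) [0.77  0.277 0.   ]
(300, 325) [ 0.431 -0.038  0.   ]
(456, 316) [ 0.491 -0.356  0.   ]
[249.92604401 549.69073686] [567.44130668 385.41116605] [349.29467128 307.36722744]
```

View pics/tc.png

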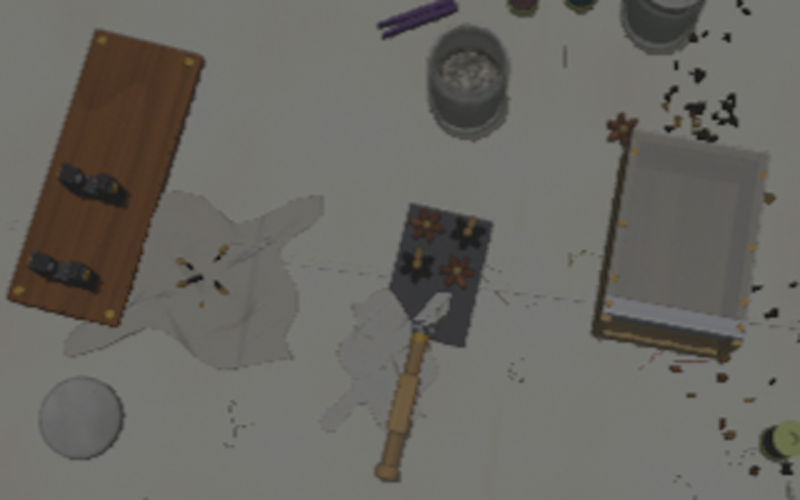

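View pics/sc.png

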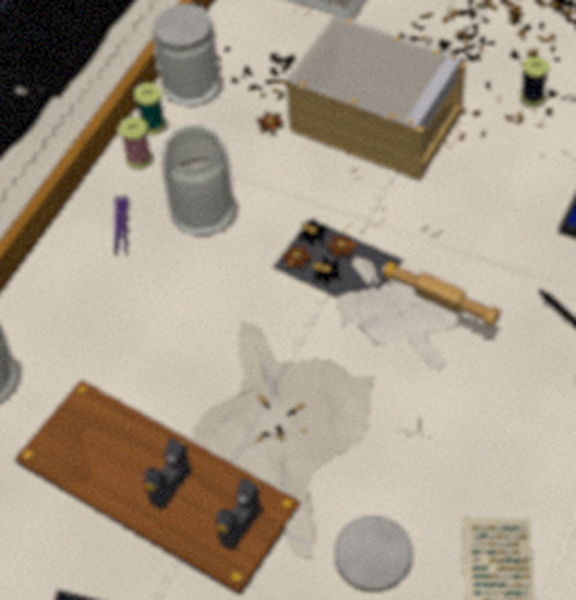

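Run:
```python
from h import *
t=Cam("top");s=Cam("scene")
a=cv2.resize(t.im[188:288,373:453],None,fx=5,fy=5,interpolation=cv2.INTER_CUBIC);a=np.clip(a*1.6,0,255).astype(np.uint8)
b=cv2.resize(s.im[170:270,295:375],None,fx=5,fy=5,interpolation=cv2.INTER_CUBIC)
cv2.imwrite("pics/box.png",np.hstack([a,b]))
def rect(c,roi,f,z,nm):
    x0,y0,x1,y1=roi;h=cv2.cvtColor(c.im[y0:y1,x0:x1],cv2.COLOR_BGR2HSV);m=f(h).astype(np.uint8)*255
    m=cv2.morphologyEx(m,cv2.MORPH_CLOSE,np.ones((3,3)))
    cs=cv2.findContours(m,cv2.RETR_EXTERNAL,cv2.CHAIN_APPROX_NONE)[0];k=max(cs,key=cv2.contourArea)[:,0]+[x0,y0]
    w=np.array([c.on(p,z)[:2] for p in k],np.float32)*1000
    r=cv2.minAreaRect(w);print(nm,np.round(r[0],1),np.round(r[1],1),round(r[2],2),cv2.contourArea(k));print(cv2.boxPoints(r).round(0).tolist())
    return k,w
wood=lambda h:(h[...,0]<25)&(h[...,1]>90)&(h[...,2]>60)
k1,_=rect(t,(280,264,325,340),wood,.03,"handle top");k2,_=rect(s,(335,270,400,310),wood,.03,"handle scene")
brown=lambda h:(h[...,0]<20)&(h[...,1]>80)
rect(t,(140,140,225,275),brown,.012,"board top");rect(s,(180,320,310,420),brown,.012,"board scene")
dk=lambda h:(h[...,2]<75)
rect(t,(285,218,345,282),dk,.002,"blade top");
dk2=lambda h:(h[...,2]<120)
rect(s,(285,255,350,295),dk2,.002,"blade scene")
h=cv2.cvtColor(t.im,cv2.COLOR_BGR2HSV);print(h[275,300:312],h[240,310],h[300,290])
# star & reel & jar
print("star",t.on((220.5,250),.015),"reel",t.on((455,316),.052),s.on((402,196),.052),"jar",t.on((327,160),.105))
def T(n,ut,us):
    P,e=tri(t,(140+ut[0]/2.5,140+ut[1]/2.5),s,(180+us[0]/2.4,170+us[1]/2.4));print(n,P.round(4),round(e,4))
T("blade fl",(411,204),(275,265));T("blade fr",(492,222),(310,220));T("blade rr",(465,347),(400,262))
T("knob",(387,472),(490,313));T("handle front",(421,337),(388,268))
T("bs ++",(101,40),(28,455));T("bs +-",(190,62),(85,388));T("bs -+",(18,290),(237,576));T("bs --",(110,314),(288,503))
```

```text
handle top [476.5 -34.2] [ 15.4 120.3] 84.09 314.5
[[416.0, -36.0], [536.0, -48.0], [537.0, -33.0], [417.0, -20.0]]
handle scene [481.7 -35.5] [ 24.6 123.4] 84.52 285.0
[[419.0, -42.0], [542.0, -54.0], [544.0, -29.0], [421.0, -17.0]]
board top [639.6 244.1] [ 98.7 248. ] 82.77 5001.5
[[510.0, 211.0], [756.0, 180.0], [769.0, 277.0], [523.0, 309.0]]
board scene [643.  247.1] [ 99.2 248.5] 82.68 4604.0
[[513.0, 214.0], [760.0, 182.0], [773.0, 280.0], [526.0, 312.0]]
blade top [592.  -46.8] [ 72.9 110.9] 83.99 1521.0
[[533.0, -77.0], [643.0, -89.0], [651.0, -16.0], [541.0, -5.0]]
blade scene [595.  -45.9] [ 71.9 111.2] 83.37 875.5
[[536.0, -75.0], [646.0, -88.0], [654.0, -17.0], [544.0, -4.0]]
[[ 30   7 110]
 [ 30   5 110]
 [ 20   7 111]
 [ 21  25 102]
 [ 19  90  91]
 [ 20 138  98]
 [ 20 144 110]
 [ 20 145 116]
 [ 20 143 114]
 [ 20 140 102]
 [ 19 136  90]
 [ 18  95  70]] [120   9  57] [ 23   9 111]
star [0.56330158 0.1484745  0.015     ] reel [ 0.48527578 -0.34144231  0.052     ] [ 0.49400606 -0.34589613  0.052     ] jar [ 0.75677553 -0.05096337  0.105     ]
blade fl [ 0.6505 -0.0174  0.0041] 0.0018
blade fr [ 0.6448 -0.0884 -0.0019] 0.0013
blade rr [ 0.5367 -0.0785 -0.0065] 0.0048
knob [ 0.423  -0.029   0.0335] 0.005
handle front [ 0.5349 -0.0416  0.0303] 0.0044
bs ++ [0.7607 0.2711 0.0119] 0.0027
bs +- [0.7493 0.1898 0.0139] 0.0012
bs -+ [0.5323 0.2994 0.0136] 0.0023
bs -- [0.5222 0.2195 0.0121] 0.002
```

View pics/box.png

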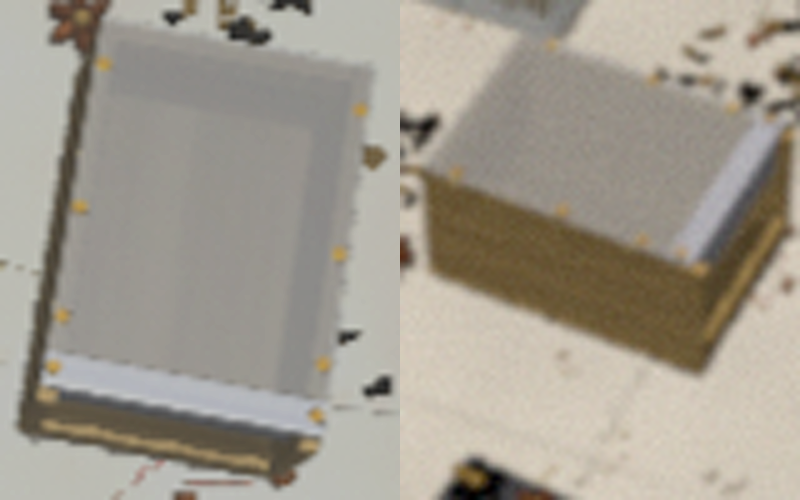

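```bash
cat >> h.py <<'E'
def goal(xyz,yaw,o=None):
    "deltas to put grasp point at world xyz (m), tool x at world yaw (deg)"
    o=o or get_obs();r=R.from_quat(o["orientation"],scalar_first=True);M=r.as_matrix()
    y0=np.degrees(np.arctan2(M[1,0],M[0,0]))
    tcp=np.array(xyz)+[0,0,-.005]
    d=M.T@(tcp-o["tcp_pos"])
    print("t",round(o["time_s"],2),"tcp",np.round(o["tcp_pos"],4),"yaw",round(y0,2),"F",np.round(o["contact_force"],2),"M",np.round(o["moment"],2),"w",round(o["gripper_width"],3),"ff",round(o["finger_force"],1))
    print("  delta mm",np.round(d*1000,1),"scaled",np.round(d/.12,4),"twist",round(-(yaw-y0)/60,4))
E
python3 - <<'E'
from h import *
t=Cam("top");s=Cam("scene")
P={}
for n,a,b in [("L1",(103,62),(455,175)),("L2",(80,207),(562,210)),("L3",(62,317),(641,241)),("L4",(53,367),(680,255)),("R1",(360,110),(551,44)),("R2",(338,255),(655,79)),("R3",(322,365),(732,107)),("R4",(316,415),(770,122)),("postL",(45,395),(700,268)),("postR",(308,443),(787,132)),("botL",(20,432),(700,373))]:
    P[n],e=tri(t,(373+a[0]/5,188+a[1]/5),s,(295+(b[0]-400)/5,170+b[1]/5));print(n,P[n].round(4),round(e,4))
L=np.array([P["L%d"%i] for i in(1,2,3,4)]);Q=np.array([P["R%d"%i] for i in(1,2,3,4)])
for A in(L,Q):
    d=np.polyfit(A[:,0],A[:,1],1);print("yaw",np.degrees(np.arctan(d[0])))
print("L-R",(L-Q).mean(0),"mid",((L+Q)/2).round(4).tolist())
goal([.478,-.034,.12],-6.2)
E
```

```text
L1 [ 0.6992 -0.1943  0.0793] 0.0021
L2 [ 0.6377 -0.1907  0.0824] 0.003
L3 [ 0.5932 -0.1882  0.0809] 0.0041
L4 [ 0.5722 -0.1867  0.0813] 0.0031
R1 [ 0.6919 -0.2984  0.0817] 0.0024
R2 [ 0.6308 -0.2941  0.0833] 0.0023
R3 [ 0.5864 -0.2915  0.0824] 0.003
R4 [ 0.566  -0.2914  0.0798] 0.0016
postL [ 0.5611 -0.1851  0.0784] 0.0027
postR [ 0.5553 -0.2894  0.0785] 0.0026
botL [ 0.5583 -0.1841 -0.    ] 0.0036
yaw -3.3863735824738725
yaw -3.3205696700647223
L-R [ 0.00680369  0.1038822  -0.00082391] mid [[0.6955, -0.2464, 0.0805], [0.6343, -0.2424, 0.0829], [0.5898, -0.2399, 0.0816], [0.5691, -0.2391, 0.0806]]
t 0.4 tcp [ 0.2159 -0.5864  0.2452] yaw 20.21 F [ 0.22 -0.6   0.8 ] M [-0.04  0.01 -0.02] w 1.002 ff 0.0
  delta mm [ 436.8 -427.8  130.3] scaled [ 3.6402 -3.5654  1.0855] twist 0.4402
```

carry_out(deltas=[[0,0.2,-0.2,0.05,0],[0,0.5,-0.5,0.1,0],[0,0.9,-0.9,0.15,0]])

```text
time_s: 0.7
tcp_pos: [0.2719, -0.4642, 0.2285]
orientation: [-0.0, 0.985, 0.175, -0.0]
contact_force: [1.6, -0.4, 1.2]
gripper_width: 0.998
finger_force: 0.0
```

carry_out(deltas=[[0,0.3,-0.3,0.1,0],[0,0.6,-0.6,0.15,0],[0,0.9,-0.9,0.2,0]])

```text
time_s: 1.0
tcp_pos: [0.3343, -0.3293, 0.2055]
orientation: [0.0, 0.985, 0.175, 0.0]
contact_force: [1.4, -0.4, -0.1]
gripper_width: 1.002
finger_force: 0.0
```

carry_out(deltas=[[0,0.3,-0.3,0.1,0],[0,0.6,-0.6,0.15,0],[0,0.9,-0.9,0.2,0]])

```text
time_s: 1.3
tcp_pos: [0.3964, -0.195, 0.1822]
orientation: [0.0, 0.985, 0.175, 0.0]
contact_force: [0.4, -0.8, 0.1]
gripper_width: 1.001
finger_force: 0.0
```

carry_out(deltas=[[0,0.3,-0.3,0.1,0.12],[0,0.6,-0.6,0.2,0.24],[0,0.85,-0.8,0.3,0.36],[0,0.93,-0.86,0.4,0.44],[0,0.93,-0.86,0.45,0.44],[0,0.93,-0.86,0.45,0.44]])

```text
time_s: 1.9
tcp_pos: [0.4643, -0.061, 0.1273]
orientation: [0.0, 0.999, -0.052, -0.001]
contact_force: [-1.2, -0.3, 0.6]
gripper_width: 1.004
finger_force: 0.0
```

Run:
```python
from h import *
goal([.478,-.034,.03],-6.2)
```

```text
t 1.9 tcp [ 0.4643 -0.061   0.1273] yaw -6.01 F [-1.23 -0.3   0.64] M [-0.04  0.03  0.01] w 1.004 ff 0.0
  delta mm [ 11.  -28.3 102.3] scaled [ 0.0914 -0.2355  0.8521] twist 0.0032
```

carry_out(deltas=[[0,0.04,-0.1,0.0,0.003],[0,0.09,-0.235,0.1,0.003],[0,0.09,-0.235,0.3,0.003],[0,0.09,-0.235,0.5,0.003],[0,0.09,-0.235,0.65,0.003],[0,0.09,-0.235,0.75,0.003],[0,0.09,-0.235,0.8,0.003],[0,0.09,-0.235,0.84,0.003],[0,0.09,-0.235,0.84,0.003]])

```text
time_s: 2.8
tcp_pos: [0.4789, -0.0348, 0.0274]
orientation: [0.0, 0.998, -0.056, 0.0]
contact_force: [-0.1, -0.1, 0.7]
gripper_width: 1.001
finger_force: 0.0
```

Run:
```python
from h import *
goal([.478,-.034,.03],-6.2)
t=Cam("top");s=Cam("scene")
a=cv2.resize(t.im[200:340,260:360],None,fx=4,fy=4,interpolation=cv2.INTER_CUBIC);b=cv2.resize(s.im[210:350,290:390],None,fx=4,fy=4,interpolation=cv2.INTER_CUBIC)
cv2.imwrite("pics/g.png",np.hstack([np.clip(a*1.5,0,255).astype(np.uint8),b]))
```

```text
t 2.8 tcp [ 0.4789 -0.0348  0.0274] yaw -6.38 F [-0.05 -0.1   0.71] M [-0.02  0.01  0.05] w 1.001 ff 0.0
  delta mm [-0.9 -0.7  2.4] scaled [-0.0079 -0.006   0.0204] twist -0.003
```

View pics/g.png

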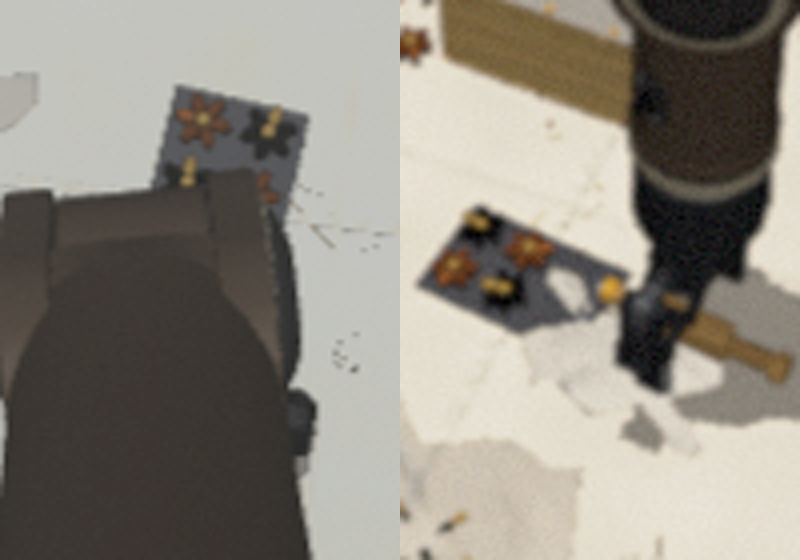

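carry_out(deltas=[[0.3,-0.005,0,0.02,-0.003],[0.6,-0.005,0,0.02,-0.003],[0.9,-0.005,0,0.02,-0.003],[1,-0.005,0,0.02,-0.003],[1,-0.005,0,0.02,-0.003],[1,-0.005,0,0.02,-0.003],[1,-0.005,0,0.02,-0.003],[1,-0.005,0,0.02,-0.003]], force=90)

```text
time_s: 3.7
tcp_pos: [0.4782, -0.0344, 0.0251]
orientation: [0.0, 0.999, -0.054, 0.0]
contact_force: [-1.4, 0.3, 4.5]
gripper_width: 0.195
finger_force: 87.6
```

Run:
```python
from h import *
goal([.478,-.034,.03],-6.2)
```

```text
t 3.7 tcp [ 0.4782 -0.0344  0.0251] yaw -6.18 F [-1.41  0.26  4.5 ] M [0.09 0.02 0.07] w 0.195 ff 87.6
  delta mm [-0.3 -0.4  0.1] scaled [-0.0021 -0.0032  0.0005] twist 0.0003
```

carry_out(deltas=[[1,0,0,-0.01,0],[1,0,0,-0.03,0],[1,0,0,-0.07,0],[1,0,0,-0.12,0],[1,0,0,-0.17,0],[1,0,0,-0.21,0],[1,0,0,-0.24,0],[1,0,0,-0.25,0],[1,0,0,-0.25,0]])

```text
time_s: 4.6
tcp_pos: [0.4782, -0.0344, 0.0551]
orientation: [0.0, 0.999, -0.054, 0.0]
contact_force: [-0.7, 0.4, -1.2]
gripper_width: 0.198
finger_force: 87.7
```

Run:
```python
from h import *
goal([.373,-.227,.062],-3.5)
t=Cam("top");s=Cam("scene")
a=cv2.resize(t.im[200:340,260:360],None,fx=4,fy=4,interpolation=cv2.INTER_CUBIC);b=cv2.resize(s.im[210:350,290:390],None,fx=4,fy=4,interpolation=cv2.INTER_CUBIC)
cv2.imwrite("pics/g2.png",np.hstack([np.clip(a*1.5,0,255).astype(np.uint8),b]))
```

```text
t 4.6 tcp [ 0.4782 -0.0344  0.0551] yaw -6.19 F [-0.72  0.45 -1.22] M [-0.01  0.14  0.  ] w 0.198 ff 87.7
  delta mm [-83.9 202.8  -1.9] scaled [-0.6989  1.6899 -0.0157] twist -0.0448
```

View pics/g2.png

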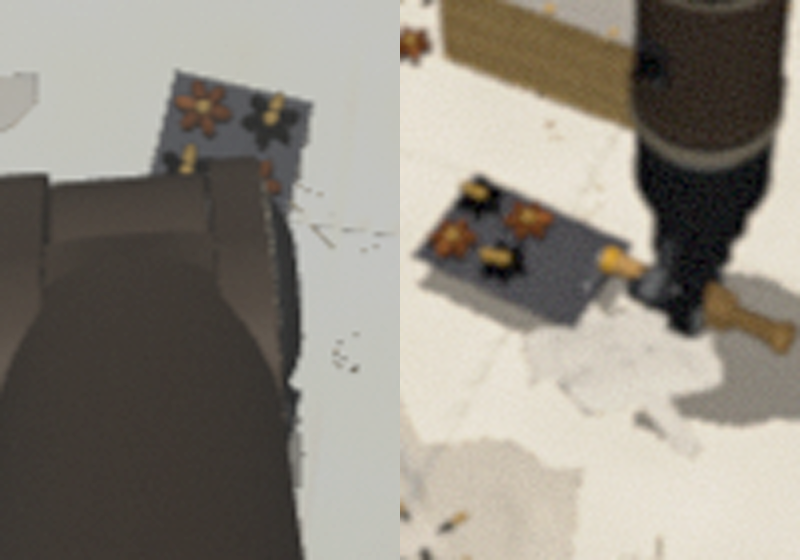

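Run:
```python
from h import *
t=Cam("top");s=Cam("scene")
print(tri(t,(304.5,218),s,(293.25,274.5)),tri(t,(338.25,225.75),s,(309,254.25)))
for z in(.025,.03,.035):print(z,s.on((293.25,274.5),z),s.on((309,254.25),z),t.on((304.5,218),z),t.on((338.25,225.75),z), s.on((333.75,291.25),z))
```

```text
(array([ 0.65280113, -0.01774298,  0.02631959]), np.float64(0.0018459076890125817)) (array([ 0.64512801, -0.09035217,  0.02534041]), np.float64(0.0011021840377769697))
0.025 [ 0.6542741  -0.01859485  0.025     ] [ 0.64583115 -0.09059116  0.025     ] [ 0.6521963 -0.0178479  0.025    ] [ 0.64465295 -0.09045234  0.025     ] [ 0.54488881 -0.0118809   0.025     ]
0.03 [ 0.65235656 -0.01531742  0.03      ] [ 0.64395101 -0.08699484  0.03      ] [ 0.65093946 -0.01811755  0.03      ] [ 0.64342989 -0.09039687  0.03      ] [ 0.54345577 -0.00863321  0.03      ]
0.035 [ 0.65043902 -0.01204     0.035     ] [ 0.64207086 -0.08339853  0.035     ] [ 0.64968262 -0.0183872   0.035     ] [ 0.64220683 -0.0903414   0.035     ] [ 0.54202273 -0.00538552  0.035     ]
```

carry_out(deltas=[[1,-0.01,0,0,0],[1,-0.04,0,0,0],[1,-0.1,0,0,0],[1,-0.2,0.02,0,0],[1,-0.3,0.05,0,0],[1,-0.4,0.1,0,0],[1,-0.5,0.18,0,0],[1,-0.6,0.28,0,0],[1,-0.67,0.38,0,0],[1,-0.7,0.48,0,0]])

```text
time_s: 5.8
tcp_pos: [0.3866, -0.0839, 0.055]
orientation: [0.0, 0.999, -0.054, -0.0]
contact_force: [0.5, -0.2, -1.3]
gripper_width: 0.197
finger_force: 87.8
```

carry_out(deltas=[[1,0.0,0.1,0,0],[1,0,0.2,0,-0.01],[1,0,0.3,0,-0.02],[1,0,0.41,0,-0.03],[1,0,0.52,0,-0.04],[1,0,0.63,0,-0.045],[1,0,0.74,0,-0.045],[1,0,0.84,0,-0.045],[1,0,0.92,0,-0.045],[1,0,0.97,0,-0.045]])

```text
time_s: 6.8
tcp_pos: [0.3754, -0.1995, 0.055]
orientation: [0.0, 1.0, -0.031, -0.0]
contact_force: [0.5, 1.0, -1.0]
gripper_width: 0.199
finger_force: 87.9
```

Run:
```python
from h import *
goal([.373,-.227,.060],-3.5)
```

```text
t 6.8 tcp [ 0.3754 -0.1995  0.055 ] yaw -3.55 F [ 0.5   0.97 -1.03] M [ 0.05  0.09 -0.01] w 0.199 ff 87.9
  delta mm [-0.7 27.6 -0. ] scaled [-0.0059  0.2304 -0.0003] twist -0.0009
```

carry_out(deltas=[[1,0,0.04,0,0],[1,0,0.1,-0.005,0],[1,0,0.16,-0.015,0],[1,-0.005,0.21,-0.025,0],[1,-0.005,0.23,-0.03,0],[1,-0.005,0.23,-0.03,0]])

```text
time_s: 7.4
tcp_pos: [0.3736, -0.2262, 0.0586]
orientation: [0.0, 1.0, -0.031, 0.0]
contact_force: [-0.1, -0.1, -1.2]
gripper_width: 0.195
finger_force: 87.9
```

Run:
```python
from h import *
goal([.477,-.2334,.063],-3.5)
t=Cam("top");s=Cam("scene")
a=cv2.resize(t.im[210:310,360:460],None,fx=4,fy=4,interpolation=cv2.INTER_CUBIC);b=cv2.resize(s.im[180:280,310:410],None,fx=4,fy=4,interpolation=cv2.INTER_CUBIC)
cv2.imwrite("pics/g3.png",np.hstack([np.clip(a*1.7,0,255).astype(np.uint8),b]))
```

```text
t 7.4 tcp [ 0.3736 -0.2262  0.0586] yaw -3.52 F [-0.07 -0.05 -1.18] M [-0.04  0.18  0.02] w 0.195 ff 87.9
  delta mm [103.6   0.8   0.6] scaled [0.8634 0.0069 0.0054] twist -0.0003
```

View pics/g3.png

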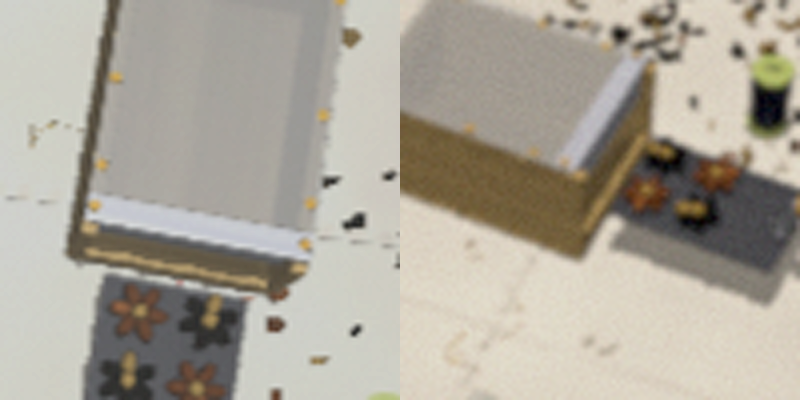

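Run:
```python
from h import *
t=Cam("top")
a,b=t.on((385.75,278),.031),t.on((421.5,284.5),.031);c,d=t.on((382,273),.02),t.on((426.5,281.25),.02)
B=R.from_euler('z',-3.5,degrees=True).as_matrix()
for p in(a,b,c,d,(a+b)/2,(c+d)/2):print(p.round(4),((p-[.6347,-.243,0])@B).round(4))
print(np.degrees(np.arctan2((a-b)[0],(a-b)[1])),np.degrees(np.arctan2((c-d)[0],(c-d)[1])))
```

```text
[ 0.5464 -0.2001  0.031 ] [-0.0908  0.0375  0.031 ]
[ 0.5425 -0.2739  0.031 ] [-0.0902 -0.0364  0.031 ]
[ 0.5575 -0.1925  0.02  ] [-0.0801  0.0457  0.02  ]
[ 0.5522 -0.2855  0.02  ] [-0.0797 -0.0474  0.02  ]
[ 0.5444 -0.237   0.031 ] [-0.0905  0.0005  0.031 ]
[ 0.5549 -0.239   0.02  ] [-0.0799 -0.0009  0.02  ]
3.0495223211860187 3.268444161777466
```

carry_out(deltas=[[1,0.02,0.007,0.0,0],[1,0.06,0.007,0.0,0],[1,0.12,0.007,0,0],[1,0.18,0.007,0,0],[1,0.24,0.007,0,0],[1,0.3,0.007,0,0],[1,0.36,0.007,0,0],[1,0.41,0.007,0,0],[1,0.44,0.007,0,0],[1,0.45,0.007,0,0]])

```text
time_s: 8.55
tcp_pos: [0.4279, -0.2299, 0.0585]
orientation: [-0.0, 1.0, -0.03, 0.0]
contact_force: [-0.1, 0.1, -1.6]
gripper_width: 0.194
finger_force: 87.9
```

carry_out(deltas=[[1,0.02,0,0.0,0],[1,0.06,0,0.0,0],[1,0.12,0,0,0],[1,0.18,0,0,0],[1,0.24,0,0,0],[1,0.3,0,0,0],[1,0.36,0,0,0],[1,0.39,0,0,0],[1,0.41,0,0,0],[1,0.41,0,0,0]])

```text
time_s: 9.55
tcp_pos: [0.4768, -0.233, 0.0585]
orientation: [-0.0, 1.0, -0.03, -0.0]
contact_force: [-0.3, 0.4, -1.8]
gripper_width: 0.195
finger_force: 87.9
```

Run:
```python
from h import *
goal([.477,-.2334,.082],-3.5)
t=Cam("top");s=Cam("scene")
a=cv2.resize(t.im[190:310,360:460],None,fx=4,fy=4,interpolation=cv2.INTER_CUBIC);b=cv2.resize(s.im[180:300,310:410],None,fx=4,fy=4,interpolation=cv2.INTER_CUBIC)
cv2.imwrite("pics/g4.png",np.hstack([np.clip(a*1.7,0,255).astype(np.uint8),b]))
```

```text
t 9.55 tcp [ 0.4768 -0.233   0.0585] yaw -3.48 F [-0.33  0.4  -1.77] M [0.03 0.21 0.03] w 0.195 ff 87.9
  delta mm [  0.3   0.4 -18.5] scaled [ 0.0022  0.0035 -0.1544] twist 0.0004
```

View pics/g4.png

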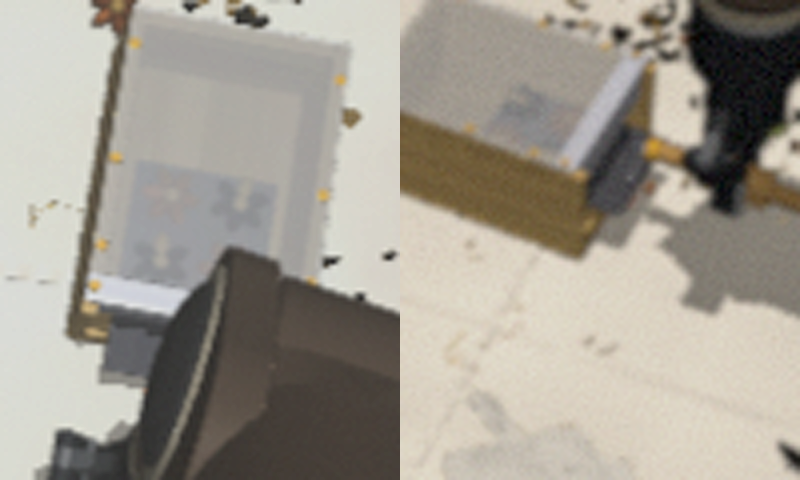

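carry_out(deltas=[[1,0,0.003,-0.01,0],[1,0,0.003,-0.03,0],[1,0,0.003,-0.06,0],[1,0,0.003,-0.09,0],[1,0,0.003,-0.12,0],[1,0,0.003,-0.135,0],[1,0,0.003,-0.14,0],[1,0,0.003,-0.14,0]])

```text
time_s: 10.45
tcp_pos: [0.4766, -0.2334, 0.0755]
orientation: [0.0, 1.0, -0.03, 0.0]
contact_force: [-0.3, -1.0, -2.0]
gripper_width: 0.198
finger_force: 87.9
```

carry_out(deltas=[[1,0,0,-0.008,0],[1,0,0,-0.008,0]])

```text
time_s: 10.65
tcp_pos: [0.4766, -0.2333, 0.0763]
orientation: [-0.0, 1.0, -0.03, -0.0]
contact_force: [0.0, -0.4, -1.6]
gripper_width: 0.196
finger_force: 87.9
```

carry_out(deltas=[[1,0,0,-0.008,0],[1,0,0,-0.008,0]])

```text
time_s: 10.85
tcp_pos: [0.4766, -0.2333, 0.0773]
orientation: [0.0, 1.0, -0.03, 0.0]
contact_force: [0.6, -0.6, -1.9]
gripper_width: 0.196
finger_force: 87.9
```

carry_out(deltas=[[1,0,0,-0.008,0],[1,0,0,-0.008,0]])

```text
time_s: 11.05
tcp_pos: [0.4765, -0.2333, 0.078]
orientation: [-0.0, 1.0, -0.03, -0.0]
contact_force: [1.3, 0.0, -5.6]
gripper_width: 0.197
finger_force: 87.8
```

carry_out(deltas=[[1,-0.02,0,0.0,0],[1,-0.05,0,0.0,0],[1,-0.08,0,0,0],[1,-0.08,0,0,0]])

```text
time_s: 11.45
tcp_pos: [0.4658, -0.2326, 0.0781]
orientation: [-0.0, 1.0, -0.03, -0.001]
contact_force: [-1.8, 0.5, -3.3]
gripper_width: 0.201
finger_force: 88.0
```

carry_out(deltas=[[1,-0.02,0,-0.004,0],[1,-0.05,0,-0.005,0],[1,-0.08,0,-0.005,0]])

```text
time_s: 11.75
tcp_pos: [0.4573, -0.232, 0.0787]
orientation: [-0.0, 1.0, -0.03, 0.0]
contact_force: [3.1, -0.4, -9.1]
gripper_width: 0.191
finger_force: 87.9
```

carry_out(deltas=[[1,-0.03,0,-0.001,0],[1,-0.06,0,-0.002,0],[1,-0.08,0,-0.003,0]])

```text
time_s: 12.05
tcp_pos: [0.4474, -0.2315, 0.0792]
orientation: [-0.0, 1.0, -0.03, -0.0]
contact_force: [4.0, -0.8, -10.7]
gripper_width: 0.197
finger_force: 87.8
```

carry_out(deltas=[[1,0,0,0.004,0],[1,0,0,0.004,0]])

```text
time_s: 12.25
tcp_pos: [0.447, -0.2316, 0.0786]
orientation: [-0.0, 1.0, -0.031, -0.001]
contact_force: [-1.3, -0.2, -5.4]
gripper_width: 0.197
finger_force: 88.2
```

carry_out(deltas=[[1,-0.03,0,0,0],[1,-0.06,0,0,0],[1,-0.08,0,0,0]])

```text
time_s: 12.55
tcp_pos: [0.4381, -0.231, 0.0788]
orientation: [0.0, 1.0, -0.03, 0.0]
contact_force: [2.5, -0.3, -8.5]
gripper_width: 0.198
finger_force: 88.1
```

carry_out(deltas=[[1,0,0,0.003,0],[1,0,0,0.003,0]])

```text
time_s: 12.75
tcp_pos: [0.4376, -0.2311, 0.0784]
orientation: [0.0, 1.0, -0.031, -0.0]
contact_force: [-0.2, 0.8, -4.7]
gripper_width: 0.198
finger_force: 88.4
```

carry_out(deltas=[[1,-0.03,0,0.001,0],[1,-0.06,0,0.002,0],[1,-0.08,0,0.002,0]])

```text
time_s: 13.05
tcp_pos: [0.4285, -0.2305, 0.0782]
orientation: [0.0, 1.0, -0.03, 0.0]
contact_force: [1.0, -0.5, -4.0]
gripper_width: 0.197
finger_force: 88.5
```

carry_out(deltas=[[1,-0.03,0,0.0,0],[1,-0.06,0,0.0,0],[1,-0.08,0,0.0,0]])

```text
time_s: 13.35
tcp_pos: [0.4187, -0.2299, 0.0782]
orientation: [0.0, 1.0, -0.031, 0.0]
contact_force: [1.2, -0.1, -4.2]
gripper_width: 0.196
finger_force: 88.7
```

carry_out(deltas=[[1,-0.03,0,0.0,0],[1,-0.06,0,0.0,0],[1,-0.08,0,0.0,0]])

```text
time_s: 13.65
tcp_pos: [0.409, -0.2293, 0.0781]
orientation: [0.0, 1.0, -0.03, -0.0]
contact_force: [0.9, 0.4, -3.4]
gripper_width: 0.196
finger_force: 88.8
```

carry_out(deltas=[[1,-0.03,0,-0.001,0],[1,-0.06,0,-0.001,0],[1,-0.08,0,-0.001,0]])

```text
time_s: 13.95
tcp_pos: [0.3995, -0.2287, 0.0782]
orientation: [0.0, 1.0, -0.03, -0.0]
contact_force: [1.2, -0.4, -3.3]
gripper_width: 0.197
finger_force: 88.7
```

carry_out(deltas=[[1,-0.03,0,-0.001,0],[1,-0.06,0,-0.001,0],[1,-0.08,0,-0.001,0]])

```text
time_s: 14.25
tcp_pos: [0.3899, -0.2281, 0.0783]
orientation: [0.0, 1.0, -0.03, -0.0]
contact_force: [-0.0, 0.3, -1.4]
gripper_width: 0.2
finger_force: 89.0
```

carry_out(deltas=[[1,-0.04,0,0.0,0],[1,-0.1,0,0.0,0],[1,-0.18,0,0,0],[1,-0.25,0,0,0],[1,-0.28,0,0,0]])

```text
time_s: 14.75
tcp_pos: [0.3553, -0.226, 0.0783]
orientation: [-0.0, 1.0, -0.031, -0.0]
contact_force: [-0.1, -0.6, -1.2]
gripper_width: 0.195
finger_force: 89.0
```

Run:
```python
from h import *
goal([.36,-.227,.16],-3.5)
t=Cam("top");s=Cam("scene")
a=cv2.resize(t.im[190:310,360:460],None,fx=4,fy=4,interpolation=cv2.INTER_CUBIC);b=cv2.resize(s.im[170:290,310:410],None,fx=4,fy=4,interpolation=cv2.INTER_CUBIC)
cv2.imwrite("pics/g5.png",np.hstack([np.clip(a*1.7,0,255).astype(np.uint8),b]))
```

```text
t 14.75 tcp [ 0.3553 -0.226   0.0783] yaw -3.52 F [-0.11 -0.64 -1.21] M [-0.05  0.08  0.01] w 0.195 ff 89.0
  delta mm [  4.6   0.7 -76.7] scaled [ 0.0387  0.006  -0.639 ] twist -0.0003
```

View pics/g5.png

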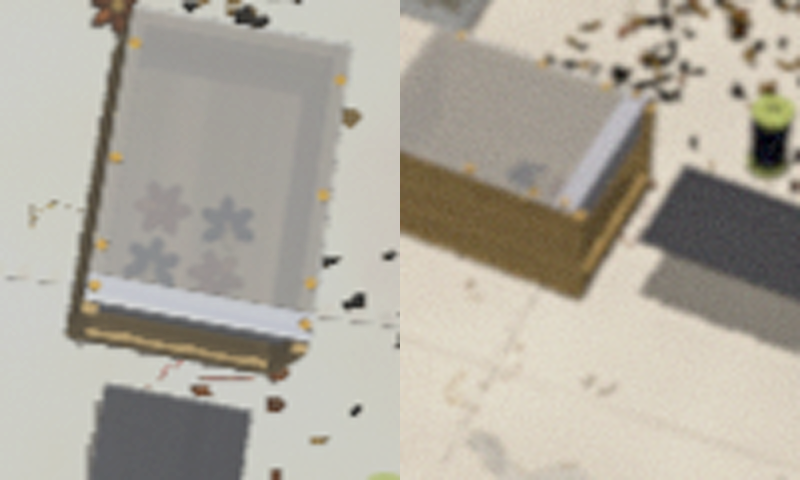

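Run:
```python
from h import *
t=Cam("top");s=Cam("scene")
print(tri(t,(386.25,286.25),s,(370.5,229.5)),tri(t,(422.5,292),s,(381.25,212)))
a,b=t.on((386.25,286.25),.055),t.on((422.5,292),.055);m=(a+b)/2;print(a,b,m,m-get_obs()["tcp_pos"],np.degrees(np.arctan2((a-b)[0],(a-b)[1])))
```

```text
(array([ 0.52613488, -0.19983878,  0.05702698]), np.float64(0.00038573108773264103)) (array([ 0.52501093, -0.2741476 ,  0.04818351]), np.float64(1.0788703724915628e-05))
[ 0.52623196 -0.20009897  0.055     ] [ 0.52405938 -0.27292429  0.055     ] [ 0.52514567 -0.23651163  0.055     ] [ 0.16806958 -0.01032103 -0.02350709] 1.7087848647639645
```

carry_out(deltas=[[1,0,0,-0.05,0],[1,0,0,-0.15,0],[1,0.0,0,-0.3,0],[1,0.0,0,-0.45,0],[1,0,-0.1,-0.6,0],[1,0.02,-0.3,-0.65,0],[1,0.05,-0.55,-0.65,0],[1,0.1,-0.8,-0.65,0.02],[1,0.15,-1,-0.65,0.04]])

```text
time_s: 15.85
tcp_pos: [0.3825, -0.1057, 0.157]
orientation: [0.0, 0.999, -0.051, 0.0]
contact_force: [-0.2, -1.1, -1.0]
gripper_width: 0.193
finger_force: 89.1
```

carry_out(deltas=[[1,0.06,-0.25,0,0.01],[1,0.12,-0.5,0,0.02],[1,0.18,-0.75,0,0.02],[1,0.24,-1,0,0.02]])

```text
time_s: 16.25
tcp_pos: [0.4236, 0.0105, 0.1569]
orientation: [-0.0, 0.998, -0.062, 0.0]
contact_force: [-0.5, -0.9, -2.2]
gripper_width: 0.195
finger_force: 89.1
```

carry_out(deltas=[[1,0.12,-0.25,0,0],[1,0.25,-0.5,0,0],[1,0.35,-0.75,0,0],[1,0.45,-1,0,0]])

```text
time_s: 16.65
tcp_pos: [0.4921, 0.1229, 0.1567]
orientation: [-0.0, 0.998, -0.062, 0.0]
contact_force: [0.5, -0.4, -1.1]
gripper_width: 0.198
finger_force: 89.1
```

Run:
```python
from h import *
goal([.5866,.2522,.16],-7.2)
```

```text
t 16.65 tcp [0.4921 0.1229 0.1567] yaw -7.08 F [ 0.51 -0.44 -1.14] M [-0.    0.02 -0.  ] w 0.198 ff 89.1
  delta mm [  77.8 -139.9    1.7] scaled [ 0.6483 -1.1661  0.0145] twist 0.002
```

carry_out(deltas=[[1,0.15,-0.25,0,0],[1,0.3,-0.5,0,0],[1,0.45,-0.75,0,0],[1,0.58,-0.92,0,0],[1,0.648,-1,0,0]])

```text
time_s: 17.15
tcp_pos: [0.5843, 0.2338, 0.1565]
orientation: [-0.001, 0.998, -0.061, 0.0]
contact_force: [-0.4, 0.3, -0.5]
gripper_width: 0.194
finger_force: 89.1
```

carry_out(deltas=[[1,0,-0.08,0.05,0.002],[1,0,-0.14,0.15,0.002],[1,0,-0.166,0.25,0.002],[1,0,-0.166,0.29,0.002],[1,0,-0.166,0.29,0.002]])

```text
time_s: 17.65
tcp_pos: [0.5849, 0.2498, 0.1201]
orientation: [0.001, 0.998, -0.063, -0.001]
contact_force: [-0.3, 0.5, -0.5]
gripper_width: 0.201
finger_force: 89.1
```

Run:
```python
from h import *
goal([.5866,.2522,.045],-7.2)
t=Cam("top");s=Cam("scene")
cv2.imwrite("pics/b_top.png",t.im);cv2.imwrite("pics/b_scene.png",s.im)
z=.095
for c,n in((t,"top"),(s,"scene")):
    # expected blade corner pixels
    o=get_obs()["tcp_pos"];Rz=R.from_euler('z',-7.2,degrees=True).as_matrix()
    E=[c.px(o+Rz@np.array([x,y,.005-.028])) for x,y in((172,37),(172,-37),(60,-37),(60,37)) for x,y in[(x/1000,y/1000)]]
    E=np.array(E);x0,y0=(E.min(0)-12).astype(int);x1,y1=(E.max(0)+12).astype(int);print(n,E.round(1).tolist())
    h=cv2.cvtColor(c.im[y0:y1,x0:x1],cv2.COLOR_BGR2HSV)
    m=((h[...,1]<60)&(h[...,2]<(75 if n=="top" else 120))).astype(np.uint8)*255;m=cv2.morphologyEx(m,cv2.MORPH_OPEN,np.ones((3,3)))
    k=max(cv2.findContours(m,cv2.RETR_EXTERNAL,cv2.CHAIN_APPROX_NONE)[0],key=cv2.contourArea)
    h2=cv2.approxPolyDP(cv2.convexHull(k),3,True)[:,0]+[x0,y0];print(" found",cv2.contourArea(k),h2.tolist(),[c.on(p,o[2]-.023).round(4).tolist()[:2] for p in h2])
```

```text
t 17.65 tcp [0.5849 0.2498 0.1201] yaw -7.21 F [-0.25  0.54 -0.5 ] M [ 0.02  0.09 -0.04] w 0.201 ff 89.1
  delta mm [ 1.6 -2.8 80.1] scaled [ 0.0133 -0.0231  0.6671] twist -0.0002
top [[172.9, 140.2], [207.7, 148.8], [191.2, 200.3], [155.7, 191.3]]
 found 2317.5 [[206, 151], [191, 201], [170, 211], [143, 211], [143, 174], [173, 143]] [[0.7468, 0.1945], [0.6393, 0.2061], [0.6137, 0.2436], [0.6069, 0.2965], [0.6823, 0.3115], [0.7552, 0.264]]
scene [[185.7, 337.1], [207.9, 311.4], [250.1, 334.3], [228.6, 361.6]]
 found 1528.0 [[189, 335], [209, 314], [236, 327], [249, 344], [250, 357], [226, 360]] [[0.7574, 0.2583], [0.7461, 0.1966], [0.6766, 0.202], [0.6316, 0.2271], [0.6152, 0.2529], [0.6566, 0.2783]]
```

carry_out(deltas=[[1,0.02,-0.01,0,0],[1,0.033,-0.021,0.03,0],[1,0.033,-0.021,0.1,0],[1,0.033,-0.021,0.2,0],[1,0.033,-0.021,0.3,0],[1,0.033,-0.021,0.38,0],[1,0.033,-0.021,0.44,0],[1,0.033,-0.021,0.48,0],[1,0.033,-0.021,0.5,0],[1,0.033,-0.021,0.5,0]])

```text
time_s: 18.75
tcp_pos: [0.59, 0.2527, 0.0613]
orientation: [0.0, 0.998, -0.063, -0.0]
contact_force: [0.0, 0.5, -1.5]
gripper_width: 0.192
finger_force: 89.1
```

Run:
```python
from h import *
goal([.5890,.2522,.045],-7.2)
```

```text
t 18.75 tcp [0.59   0.2527 0.0613] yaw -7.2 F [ 0.03  0.48 -1.51] M [ 0.03  0.07 -0.04] w 0.192 ff 89.1
  delta mm [-0.9  0.7 21.3] scaled [-0.0078  0.0056  0.1776] twist -0.0001
```

carry_out(deltas=[[1,-0.004,0,0.02,0],[1,-0.004,0.0,0.04,0],[1,-0.004,0,0.055,0],[1,-0.004,0,0.055,0]])

```text
time_s: 19.15
tcp_pos: [0.5895, 0.2527, 0.0547]
orientation: [0.0, 0.998, -0.063, -0.0]
contact_force: [-0.2, -0.0, -1.2]
gripper_width: 0.193
finger_force: 89.1
```

carry_out(deltas=[[1,0,0,0.01,0],[1,0,0,0.02,0],[1,0,0,0.025,0]])

```text
time_s: 19.45
tcp_pos: [0.5901, 0.2527, 0.0526]
orientation: [0.0, 0.998, -0.063, 0.001]
contact_force: [-1.1, -2.3, 7.4]
gripper_width: 0.194
finger_force: 90.2
```

carry_out(deltas=[[1,0,0.004,0.01,0],[1,0,0.004,0.02,0],[1,0,0.004,0.025,0]])

```text
time_s: 19.75
tcp_pos: [0.5905, 0.2526, 0.0502]
orientation: [-0.0, 0.998, -0.063, 0.001]
contact_force: [-0.9, -1.5, 6.5]
gripper_width: 0.197
finger_force: 90.3
```

carry_out(deltas=[[1,0,0,0.01,0],[1,0,0,0.02,0],[1,0,0,0.025,0]])

```text
time_s: 20.05
tcp_pos: [0.5904, 0.2524, 0.0467]
orientation: [-0.0, 0.998, -0.063, 0.001]
contact_force: [0.2, -1.1, 4.6]
gripper_width: 0.195
finger_force: 89.8
```

carry_out(deltas=[[1,0,0,0.01,0],[1,0,0,0.02,0],[1,0,0,0.025,0]])

```text
time_s: 20.35
tcp_pos: [0.5893, 0.2523, 0.0424]
orientation: [0.0, 0.998, -0.063, -0.0]
contact_force: [0.5, 0.8, -2.0]
gripper_width: 0.195
finger_force: 89.0
```

carry_out(deltas=[[1,0,0,0.01,0],[1,0,0,0.02,0],[1,0,0,0.025,0]])

```text
time_s: 20.65
tcp_pos: [0.589, 0.2524, 0.0402]
orientation: [0.0, 0.998, -0.063, -0.0]
contact_force: [-3.6, -1.7, 9.1]
gripper_width: 0.203
finger_force: 90.5
```

carry_out(deltas=[[1,0,0,0.005,0],[1,0,0,0.01,0],[1,0,0,0.01,0]])

```text
time_s: 20.95
tcp_pos: [0.589, 0.2524, 0.0401]
orientation: [0.0, 0.998, -0.063, -0.0]
contact_force: [-5.3, -3.5, 13.5]
gripper_width: 0.196
finger_force: 91.6
```

carry_out(deltas=[[1,0,0,0.01,0],[1,0,0,0.02,0],[1,0,0,0.02,0]])

```text
time_s: 21.25
tcp_pos: [0.589, 0.2525, 0.04]
orientation: [0.001, 0.998, -0.063, 0.0]
contact_force: [-11.2, -7.0, 32.5]
gripper_width: 0.198
finger_force: 94.3
```

Run:
```python
from h import *
goal([.5890,.2522,.045],-7.2)
```

```text
t 21.25 tcp [0.589  0.2525 0.04  ] yaw -7.19 F [-11.23  -7.04  32.49] M [-1.41  2.53 -0.04] w 0.198 ff 94.3
  delta mm [ 0.   0.3 -0. ] scaled [ 0.0001  0.0024 -0.0001] twist 0.0001
```

carry_out(deltas=[[1,0,0,-0.015,0],[1,0,0,-0.028,0],[0.8,0,0,-0.028,0],[0.5,0,0,-0.028,0],[0.5,0,0,-0.028,0],[0.5,0,0,-0.028,0],[0.5,0,0,-0.028,0]])

```text
time_s: 21.95
tcp_pos: [0.5895, 0.2523, 0.0394]
orientation: [0.0, 0.998, -0.063, -0.0]
contact_force: [-0.7, -0.0, -0.7]
gripper_width: 0.499
finger_force: 0.0
```

carry_out(deltas=[[0.5,0,0,-0.03,0],[0.5,0,0,-0.1,0],[0.5,0,0,-0.2,0],[0.5,0,0,-0.35,0],[0.5,0,0,-0.5,0],[0.5,0,0,-0.7,0],[0.5,0,0,-0.9,0],[0.5,0,0,-1,0]])

```text
time_s: 22.75
tcp_pos: [0.5905, 0.253, 0.1632]
orientation: [-0.001, 0.998, -0.063, 0.002]
contact_force: [0.6, 0.5, -0.4]
gripper_width: 0.502
finger_force: 0.0
```

carry_out(deltas=[[0.5,-0.3,0.2,-0.1,0],[0.5,-0.6,0.5,-0.2,0],[0.5,-0.9,0.8,-0.3,0],[0.5,-1,1,-0.4,0],[0.5,-1,1,-0.4,0]])

```text
time_s: 23.25
tcp_pos: [0.4538, 0.1451, 0.2094]
orientation: [0.001, 0.998, -0.064, 0.001]
contact_force: [1.1, 0.4, 0.3]
gripper_width: 0.501
finger_force: 0.0
```

carry_out(deltas=[[0.5,-0.3,0.3,0,0],[0.5,-0.5,0.6,0,0],[0.5,-0.5,0.9,0,0],[0.5,-0.5,1,0,0]])

```text
time_s: 23.65
tcp_pos: [0.38, 0.0341, 0.2079]
orientation: [0.001, 0.998, -0.064, 0.0]
contact_force: [0.2, 0.9, 0.3]
gripper_width: 0.503
finger_force: 0.0
```

Run:
```python
from h import *
t=Cam("top");s=Cam("scene");t0=cv2.imread("pics/top0.png");s0=cv2.imread("pics/scene0.png")
B=R.from_euler('z',-7.2,degrees=True).as_matrix();S=np.array([.5866,.2522,0])
def wr(p):return ((p-S)@B).round(4)
for c,n,roi in((t,"top",(140,130,225,280)),(s,"scene",(180,310,320,425))):
    x0,y0,x1,y1=roi
    h=cv2.cvtColor(c.im[y0:y1,x0:x1],cv2.COLOR_BGR2HSV)
    # light wood handle: change against the first image and brighter
    m=((h[...,0]>14)&(h[...,0]<28)&(h[...,1]>90)&(h[...,2]>(75 if n=="top" else 130))).astype(np.uint8)*255
    m=cv2.morphologyEx(m,cv2.MORPH_OPEN,np.ones((2,2)))
    cs=[k[:,0]+[x0,y0] for k in cv2.findContours(m,cv2.RETR_EXTERNAL,cv2.CHAIN_APPROX_NONE)[0] if cv2.contourArea(k)>8]
    for k in sorted(cs,key=len)[::-1][:5]:print(n,"handle",len(k),k.mean(0).round(1),wr(c.on(k.mean(0),.045)))
    m=((h[...,1]<60)&(h[...,2]<(75 if n=="top" else 120))).astype(np.uint8)*255;m=cv2.morphologyEx(m,cv2.MORPH_OPEN,np.ones((3,3)))
    for k in sorted(cv2.findContours(m,cv2.RETR_EXTERNAL,cv2.CHAIN_APPROX_NONE)[0],key=cv2.contourArea)[::-1][:3]:
        q=cv2.approxPolyDP(cv2.convexHull(k),3,True)[:,0]+[x0,y0];print(n,"dark",cv2.contourArea(k),q.tolist(),[wr(c.on(p,.017))[:2].tolist() for p in q])
# bystanders unmoved: mean difference against first pictures
for n,c,i0,ps in(("top",t,t0,((327,170),(456,316),(220,250))),("scene",s,s0,((263,245),(403,203),(297,345)))):
    for p in ps:
        a=c.im[p[1]-18:p[1]+18,p[0]-18:p[0]+18];b=i0[p[1]-18:p[1]+18,p[0]-18:p[0]+18];print(n,p,cv2.absdiff(a,b).mean().round(2),np.round(cv2.phaseCorrelate(cv2.cvtColor(b,6).astype(float),cv2.cvtColor(a,6).astype(float)),2) if 0 else np.round(cv2.phaseCorrelate(b[...,1].astype(float),a[...,1].astype(float))[0],2))
print(get_obs()["tcp_pos"].round(3),get_obs()["time_s"])
```

```text
top handle 127 [169.7 230.7] [-0.0019  0.0004  0.045 ]
top handle 12 [148.  256.8] [-0.0651  0.0266  0.045 ]
top handle 12 [184.5 266.5] [-0.0656 -0.0515  0.045 ]
top handle 11 [216.4 165.4] [ 0.1582 -0.0515  0.045 ]
top dark 1570.5 [[182, 155], [212, 162], [199, 209], [167, 202]] [[0.1706, 0.0356], [0.1716, -0.0324], [0.0634, -0.0363], [0.061, 0.0345]]
top dark 78.5 [[180, 209], [189, 216], [188, 221], [178, 219]] [[0.0532, 0.0029], [0.0433, -0.0203], [0.0323, -0.0215], [0.0311, 0.0003]]
top dark 51.0 [[153, 241], [159, 242], [159, 249], [152, 247]] [[-0.0277, 0.0367], [-0.0265, 0.0239], [-0.0408, 0.0192], [-0.0405, 0.0347]]
scene handle 111 [264.7 373.5] [ 0.0017 -0.0011  0.045 ]
scene handle 15 [278.9 410.7] [-0.0697  0.0519  0.045 ]
scene handle 14 [300.  380.5] [-0.0704 -0.0252  0.045 ]
scene handle 11 [191.8 360.4] [0.1532 0.0531 0.045 ]
scene handle 10 [215.  332.5] [ 0.1532 -0.0267  0.045 ]
scene dark 1401.0 [[193, 355], [213, 334], [256, 358], [251, 375], [245, 380], [228, 378]] [[0.1739, 0.0322], [0.1692, -0.0326], [0.0502, -0.0325], [0.0357, 0.0063], [0.0398, 0.0224], [0.0738, 0.0372]]
scene dark 55.5 [[271, 383], [277, 384], [277, 397], [273, 396]] [[-0.0118, -0.0002], [-0.024, -0.0048], [-0.0406, 0.0196], [-0.0322, 0.022]]
scene dark 42.0 [[181, 313], [180, 330]] [[0.2684, -0.0393], [0.2404, -0.0026]]
top (327, 170) 7.19 [0.04 0.07]
top (456, 316) 9.62 [-0.01 -0.  ]
top (220, 250) 9.03 [ 0.02 -0.03]
scene (263, 245) 17.01 [ 0.08 -0.14]
scene (403, 203) 121.3 [ 6.2  -7.16]
scene (297, 345) 21.24 [-0.16  0.14]
[0.381 0.035 0.208] 23.75
```

Run:
```python
from h import *
t=Cam("top");s=Cam("scene");B=R.from_euler('z',-7.2,degrees=True).as_matrix();S=np.array([.5866,.2522,0])
f=lambda n,a,b:print(n,((lambda r:(((r[0]-S)@B*1000).round(1),round(r[1]*1000,1)))(tri(t,a,s,b))))
f("tipL",(182,155),(193,355));f("tipR",(212,162),(213,334));f("rearR",(199,209),(256,358));f("centroid",(169.7,230.7),(264.7,373.5))
K={}
for c,n,roi in((t,"top",(140,190,205,280)),(s,"scene",(230,345,320,410))):
    x0,y0,x1,y1=roi;h=cv2.cvtColor(c.im[y0:y1,x0:x1],cv2.COLOR_BGR2HSV)
    m=((h[...,0]>14)&(h[...,0]<28)&(h[...,1]>90)&(h[...,2]>(75 if n=="top" else 130))).astype(np.uint8)*255
    k=max(cv2.findContours(m,cv2.RETR_EXTERNAL,cv2.CHAIN_APPROX_NONE)[0],key=len)
    z=np.zeros_like(m);cv2.drawContours(z,[k],-1,255,-1);ys,xs=np.nonzero(z)
    w=np.array([((c.on((x+x0,y+y0),.045)-S)@B)[0] for x,y in zip(xs,ys)]);P=np.c_[xs+x0,ys+y0]
    print(n,w.min(),w.max())
    K[n]=[P[abs(w-q)<.006].mean(0) for q in(-.055,-.04,-.015,.0,.015,.04,.055)]
for a,b,q in zip(K["top"],K["scene"],(-55,-40,-15,0,15,40,55)):f(q,a,b)
```

```text
tipL (array([169.8,  34. ,  22.7]), np.float64(2.0))
tipR (array([170.7, -32.6,  16.5]), np.float64(2.2))
rearR (array([ 60. , -35.5,   7.2]), np.float64(11.1))
centroid (array([-1. , -0. , 48.3]), np.float64(3.0))
top -0.05897648185804289 0.06146941725210203
scene -0.05474133349109189 0.06842218257606376
-55 (array([-53.7,   1.6,  48.8]), np.float64(1.6))
-40 (array([-41.2,   0.6,  49.4]), np.float64(1.1))
-15 (array([-16.9,   1. ,  54. ]), np.float64(1.4))
0 (array([-2.6,  0.6, 54.8]), np.float64(2.1))
15 (array([12.7,  0.8, 53.5]), np.float64(1.9))
40 (array([38.4,  0.7, 49.9]), np.float64(1.5))
55 (array([54.3,  1.2, 48.2]), np.float64(0.2))
```

```bash
python3 -c "
from cell import *
print(job_done())"
```

```text
the job is handed in; nothing more can be done
None
```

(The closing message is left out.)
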